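# Press a label holder home behind a shelf's lip and hold it there

### The arm

A 6-joint arm with a two-finger parallel gripper is mounted at the origin on a cart in front of the work surface, level with it; the furniture and walls round the work are solid. World frame = base frame: x ahead of the robot, y to its left, z up, the work surface at z = 0. Lengths are in m, angles in rad, forces in N, time in s.
With the tool pointing down it reaches from about 0.35 to 0.775 m from the base axis. Payload 7.3 kg.
Tool frame: the origin (TCP) lies midway between the tips of the shut fingers; the grasp point (between the pads) lies robot.grasp_offset behind it (robot.grasp_offset is the distance from the TCP to the grasp point, in m); z points along the fingers, x is the direction in which the jaws open and shut, and the axes are right-handed (so a half turn about z gives the same grasp; the last joint's range is limited). The gripper opens to 92 mm and grips with 3 to 60 N. Pads are 19 mm wide; open, the fingers measure 130 mm over their backs; the gripper's body (75 mm by 190 mm) begins 47 mm behind the grasp point.
Start: joints at [1.033, 0.342, 1.524, -0, 1.275, -0.146], TCP at [0.2, 0.485, 0.227] pointing down, gripper open.
Joint ranges: [-2.53, 2.53], [-0.77, 2.02], [0.04, 2.7], [-1, 4.14], [0.28, 2.66], [-3.11, 3.11]. Speed limits (rad/s): [2.57, 2.57, 3.14, 3.14, 3.14, 3.14].

### API

Orientations are given as [roll, pitch, yaw] about the fixed x, y, z axes, in that order (R = Rz(yaw) Ry(pitch) Rx(roll)).
In Python, from cell import robot gives the robot as it stands. The module is installed in compiled form; this text tells all that it offers.
- The arm moves only by the tool move_arm, never from a script. Its argument "increments" is a list of rows, each a list of 7 numbers: the finger opening in mm, from 0 to 91.8, then the shift along the tool's x, y, z in mm, then the turn, a rotation vector about the tool's x, y, z in rad. A call has 1 to 12 rows; each row shifts and turns the pose as measured when the row begins, along the tool's axes as they then stand; what a row does not reach is not made up. A row lasts 1/8 s, in which the tool goes at most 62.5 mm and 10.7 degrees, less where a joint would pass 70% of its speed; a pose out of reach is approached as far as the arm can. A call is refused whole if a number of a shift passes 62.5 or a number of a turn 0.188, either way. A call with a gripper value outside its range is refused whole. The fingers move at their own pace and stop on an object; "newtons" is the grip in N (left out, the last holds). Time passes only in rows, so rows that do not move let the fingers close. It gives the time, the measured TCP pose, the force and the opening at its end, in the units of the state.
- robot.observe(): the state, without advancing time (a new reading comes with each control period).
- robot.read_camera(name): name is "scene" or "top"; returns a dict with "img" (420x560x3 uint8, red, green, blue), "fx", "fy", "cx", "cy" (pixels), "T" (4x4, takes a point from camera to world coordinates). Camera axes: x right, y down, z forward; pixel columns grow to the right and rows downward; lengths in m; the calibration is good to about 2 mm. A picture is of the moment at which its call begins. There is no depth.
- robot.hand_in(): hands the job in, once; it reports no verdict.
Trained networks look in the newest picture that a camera, given by its name, has taken for a name from the list of things; names that differ only in an ending like _2 or _b are one class to them, and where a whole thing is asked for, a point or a joint stands for the part that bears it (a point fixed in the world has none). Each returns a list of dicts, best first, with "conf" (0 to 1); they miss things now and then, are a little off and sometimes report something else, mostly with a low value. They report only what shows in the picture. A call takes as long as a camera call. They do not tell look-alikes from the thing itself.
- robot.look_for(thing, camera): "rect" ([left, top, width, height] in pixels, round what is visible of it).
The state is a dict: "time": time; "qpos": joint angles; "qvel": joint speeds; "joint_efforts": joint torques, N m; "tool_pos": TCP position; "tool_rot": TCP orientation; "contact_force": force on the tool from outside, world axes, zero at the start; "torque": the same for the moment, N m; "opening": finger opening in m.
Only numpy, scipy, OpenCV 4.12 (cv2) and the standard library are available. Lean on these libraries where they do the work, as an engineer would, in place of code of your own. Each camera call takes 0.05 s, during which the arm holds its last target.

### The job

Take the wider of the two grey label holders out of the wooden stand and push it tongue-down into the pocket behind the front lip of the low tile shelf, against the spring in there, until its shoulders sit flush on the shelf edge. Finish while still holding it pressed fully home with the gripper (the spring lifts it out if you let go), so that I can fix it. Leave the narrower holder in the stand and do not knock over or push about the test tiles standing on the shelf.

Things in the scene. Friction and masses are not known exactly. Their poses are not given: they have to be found in the camera images.
- wide_holder: Grey plastic label holder, blank white card on both faces, loose, 60 g. Upper body (grip here) 92 wide (y) x 14 thick (x) x 38 mm high; centred below it a tongue 66 x 6 x 22 mm long, so a shoulder at each end 22 mm above the tongue's lower edge. Origin: centre of that edge, z up; front and back alike. Starts upright, tongue loose in a groove of the stand, shoulders 6 mm above the stand's top.
- narrow_holder: The narrower label holder, the same make and height but only 60 mm wide (tongue 44 mm), in the other groove of the stand, 120 mm from the wide one centre to centre along the stand. Axes and origin as for the wide one. It stays where it is.
- stand: Fixed wooden stand 60 (x) x 250 (y) x 40 mm high with two grooves in line along its y, centred 60 mm either side of the middle, each 100 mm long, 8 mm wide, 16 mm deep. Origin: centre of its underside, on the bench. Which holder is in which groove varies.
- tile_shelf: Fixed low plywood shelf, 280 mm wide (y), 60 mm high, with an aluminium lip strip along its front (-x) edge; three test tiles stand on it. Origin: on the bench, under the middle of the pocket; the board reaches from there 150 mm back (+x) and the lip 11 mm forward. z up, y along the front edge.
- pocket_mouth (a point): Middle of the pocket's mouth behind the lip, level with the shelf top (60 mm above the bench); y along the pocket, x across it to the back. Open at the top, 74 mm long (y), 10 mm wide (x), flared to 18 mm over the top 4 mm. Solid edge level with the mouth at both ends carries the shoulders; the spring bar lies 12 mm down. Fully home, the tongue's lower edge is 22 mm below this point.
- spring_bar (a joint): The spring bar across the pocket's bottom: metres pressed down, 0 at rest (12 mm below the mouth), about 0.010 when the holder is fully home with its shoulders on the edge; it pushes back with about 2.4 N at first and 8.4 N at home. Past home the shoulders meet the rigid edge.
- tile_0: Glazed ceramic test tile, 38x25x72 mm, an upright on a small foot, standing loose on the shelf board about 110 mm behind the pocket, at the right (-y). Origin: centre of its underside.
- tile_1: Another such tile, 37x25x76 mm, in the middle.
- tile_2: Another such tile, 36x27x74 mm, at the left (+y).
Mind the look-alikes: they are no part of the job. Leave any purple look-alike of the wide_holder alone.

How it is judged:
On the way, in this order (a step that is already met when the one before it is completed fails the run):
1. the wide holder is lifted clear of the stand's groove (height (world z) of wide_holder above 0.045 m and contact force between any of the fingers, the arm and wide_holder above 0.3 N), for 0.1 s.
2. its tongue is behind the lip, in the pocket (horizontal distance between wide_holder and pocket_mouth below 0.008 m and angle between the y axis of wide_holder and the y axis of pocket_mouth, either way round below 0.1 rad and z of wide_holder in the frame of pocket_mouth below -0.006 m), for 0.05 s.
At the end, for the whole second after the job is handed in: Wide holder upright in the pocket (within 8 mm and 0.1 rad), shoulders within 2.5 mm of the edge, spring bar pressed at least 7.5 mm, at rest, gripper still bearing on it (over 2 N); narrow holder still in the stand; tiles upright within 30 mm of their starts (horizontal distance between wide_holder and pocket_mouth below 0.008 m and angle between the y axis of wide_holder and the y axis of pocket_mouth, either way round below 0.1 rad and z of wide_holder in the frame of pocket_mouth below -0.0195 m and value of joint spring_bar above 0.0075 m and angle between wide_holder's own z axis and vertical below 0.12 rad and contact force between any of the fingers, the arm and wide_holder above 2 N and linear speed of wide_holder below 0.02 m/s and horizontal distance between narrow_holder and stand below 0.085 m and height (world z) of narrow_holder below 0.034 m and angle between narrow_holder's own z axis and vertical below 0.35 rad and angle between each of tile_0, tile_1, tile_2's own z axis and vertical below 0.3 rad and distance of each of tile_0, tile_1, tile_2 from where it was at the start of the episode below 0.03 m); the arm keeps its last pose, push and grip.
It fails at once if a test tile is knocked over (angle between any of tile_0, tile_1, tile_2's own z axis and vertical above 0.6 rad).
It fails at once if the narrow holder is pulled out of the stand (height (world z) of narrow_holder above 0.045 m).
It also fails if it takes over 35 s, if anything falls off the work surface, if the arm or the gripper's body presses on something with over 40 N, if the wrist force passes 120 N, or if a joint passes its speed limit or range.

## Working session

There is one attempt and no reset: what is moved stays moved. The work goes in short steps, Python scripts to look and compute and a tool call to move; the robot and the scene stay as the last step left them, time stands still between calls to the robot, and variables do not carry over. Pictures are saved under pics/ and viewed, and the job is handed in when it is done.

Besides the shell and the picture viewer there is one more tool, called after "Call:" by a JSON object that holds its "api" and its "payload". move_arm: Moves the arm, as the interface text tells. Its arguments: {"type":"object","properties":{"increments":{"type":"array"},"newtons":{"type":"number"}},"required":["increments"]}

```bash
mkdir -p pics; python3 - <<'E'
from cell import robot
import cv2,numpy as np
np.set_printoptions(precision=4,suppress=True)
s=robot.observe();print(s, robot.grasp_offset)
for c in("scene","top"):
    r=robot.read_camera(c);cv2.imwrite(f"pics/{c}0.png",r["img"][:,:,::-1]);print(c,r["fx"],r["fy"],r["cx"],r["cy"]);print(r["T"])
    for t in("wide_holder","narrow_holder","stand","tile_shelf","tile_0"):
        for d in robot.look_for(t,c)[:4]:print(t,d)
E
```

```text
{'time': 0.0, 'qpos': array([ 1.033 ,  0.3427,  1.525 ,  0.    ,  1.2754, -0.146 ]), 'qvel': array([-0.    , -0.0006, -0.001 ,  0.0002,  0.0003,  0.0005]), 'joint_efforts': array([ -0.0015, -43.1243, -24.4214,   0.0715,   0.0559,  -0.0001]), 'tool_pos': array([0.2002, 0.4849, 0.2261]), 'tool_rot': array([-3.1414,  0.0015,  1.179 ]), 'contact_force': array([-0.2866,  0.5358,  0.7107]), 'torque': array([-0.0213, -0.0237,  0.0053]), 'opening': 0.09198598424305042} 0.0188
scene 465.4017993819582 465.4017993819582 280.9192901896003 214.42472926871508
[[ 0.6772 -0.4521  0.5805 -0.1005]
 [-0.7355 -0.4357  0.5188 -0.5168]
 [ 0.0184 -0.7783 -0.6276  0.7453]
 [ 0.      0.      0.      1.    ]]
wide_holder {'rect': [199.6, 169.5, 33.6, 30.1], 'conf': 0.67}
wide_holder {'rect': [136.1, 190.1, 39.4, 31.6], 'conf': 0.58}
narrow_holder {'rect': [173.9, 163.6, 16.4, 19.5], 'conf': 0.87}
stand {'rect': [278.8, 181.9, 139.9, 110.7], 'conf': 0.72}
stand {'rect': [158.7, 168.3, 87.8, 52.0], 'conf': 0.6}
tile_shelf {'rect': [280.6, 183.1, 132.5, 108.3], 'conf': 0.98}
tile_0 {'rect': [377.6, 200.6, 18.6, 31.1], 'conf': 0.86}
tile_0 {'rect': [347.1, 186.5, 18.3, 26.7], 'conf': 0.73}
tile_0 {'rect': [321.6, 169.2, 21.4, 28.4], 'conf': 0.54}
top 466.8127578130325 466.8127578130325 274.75203311467715 209.14303386237236
[[ 0.011  -0.9855  0.1692  0.3617]
 [-0.9993 -0.0047  0.0379  0.0112]
 [-0.0366 -0.1695 -0.9849  1.157 ]
 [ 0.      0.      0.      1.    ]]
wide_holder {'rect': [158.7, 267.9, 14.7, 42.7], 'conf': 0.79}
wide_holder {'rect': [177.3, 221.0, 40.7, 12.5], 'conf': 0.52}
narrow_holder {'rect': [135.8, 229.8, 24.9, 7.2], 'conf': 0.8}
stand {'rect': [117.8, 212.3, 112.4, 43.0], 'conf': 0.57}
tile_shelf {'rect': [266.3, 145.2, 122.7, 78.1], 'conf': 0.84}
tile_0 {'rect': [356.1, 151.2, 12.7, 21.9], 'conf': 0.51}
tile_0 {'rect': [318.7, 154.6, 16.8, 17.4], 'conf': 0.5}
```

```bash
python3 - <<'E'
import cv2
for c,(x,y,w,h) in dict(scene=(120,130,320,180),top=(100,120,310,200)).items():
    i=cv2.imread(f"pics/{c}0.png")[y:y+h,x:x+w]
    cv2.imwrite(f"pics/{c}0c.png",cv2.resize(i,None,fx=2.5,fy=2.5,interpolation=cv2.INTER_CUBIC))
E
```

```text
(no output)
```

View pics/scene0c.png

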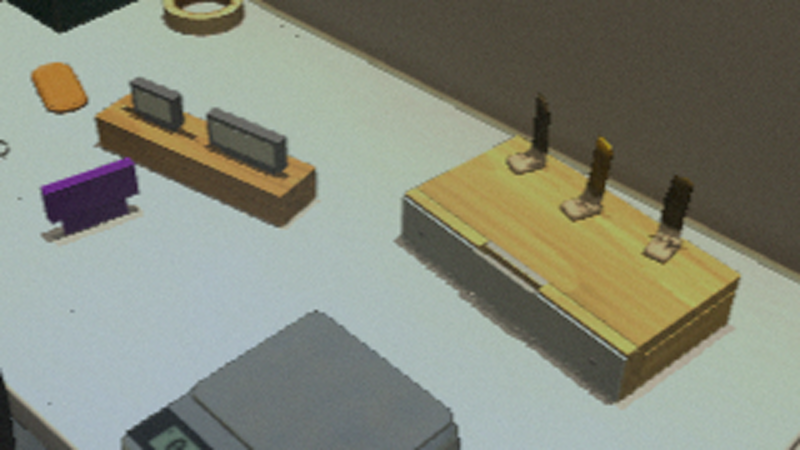

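View pics/top0c.png

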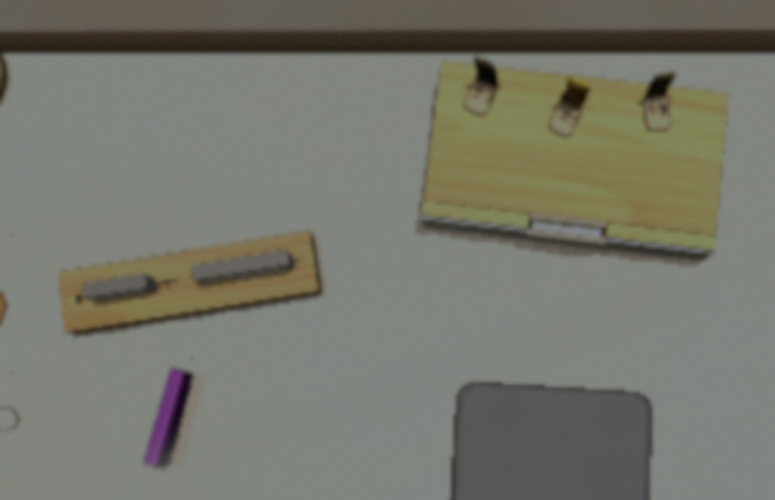

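View pics/top0.png

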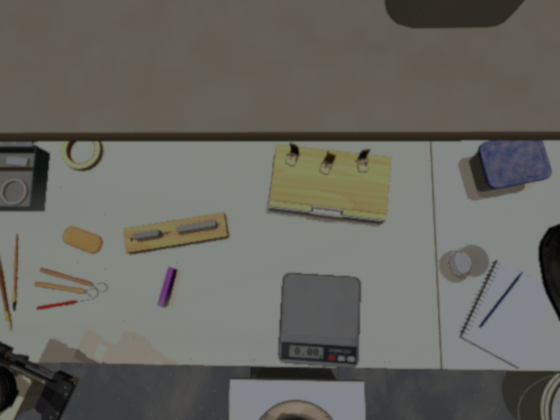

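Candidates for the wide holder are the long grey one in the stand (scene ≈(218,186), top ≈(197,227)), the short grey one in the stand (scene (182,171), top (147,234)), and the purple one on the bench (scene (155,206), top (167,288)). The long grey one fits: it is grey, it is wide, and it stands in a groove. I'll confirm that in an enlarged crop.

```bash
python3 - <<'E'
import cv2
for n,c,(x,y,w,h) in [("a","scene",(150,155,110,75)),("b","top",(115,205,120,55)),("c","scene",(275,160,145,110)),("d","top",(260,140,140,90))]:
    f=5.5 if n in "cd" else 6.5
    i=cv2.imread(f"pics/{c}0.png")[y:y+h,x:x+w]
    i=cv2.resize(i,None,fx=f,fy=f,interpolation=cv2.INTER_CUBIC)
    if c=="top": i=cv2.convertScaleAbs(i,alpha=1.6)
    for k in range(0,w,10):
        cv2.line(i,(int(k*f),0),(int(k*f),6),(0,0,255),1); cv2.putText(i,str(x+k),(int(k*f),16),0,.35,(0,0,255),1)
    for k in range(0,h,10):
        cv2.line(i,(0,int(k*f)),(6,int(k*f)),(0,0,255),1); cv2.putText(i,str(y+k),(8,int(k*f)+4),0,.35,(0,0,255),1)
    cv2.imwrite(f"pics/z{n}.png",i)
E
```

```text
(no output)
```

View pics/za.png

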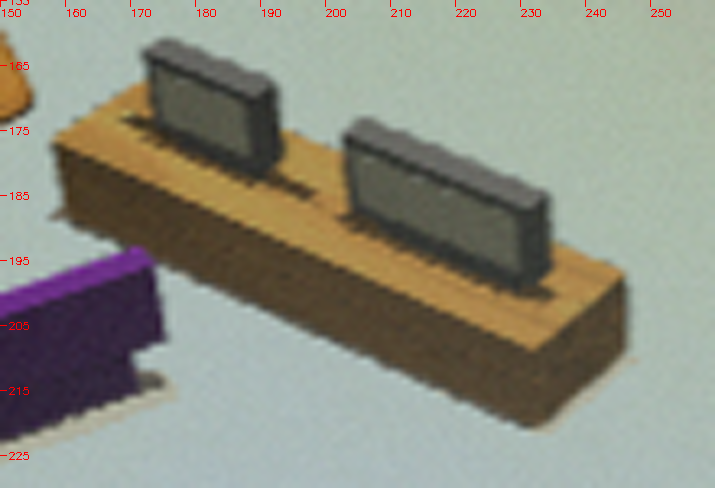

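View pics/zb.png

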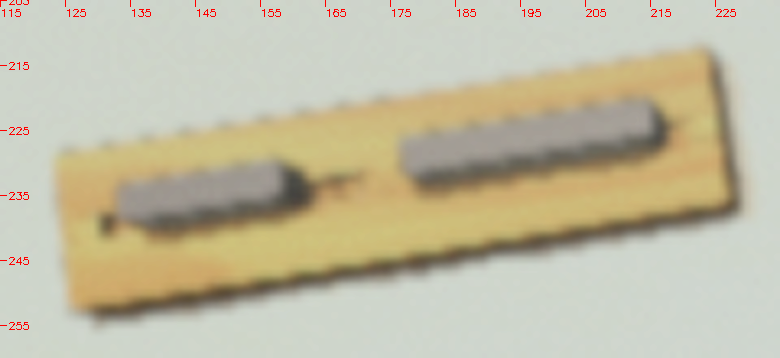

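View pics/zc.png

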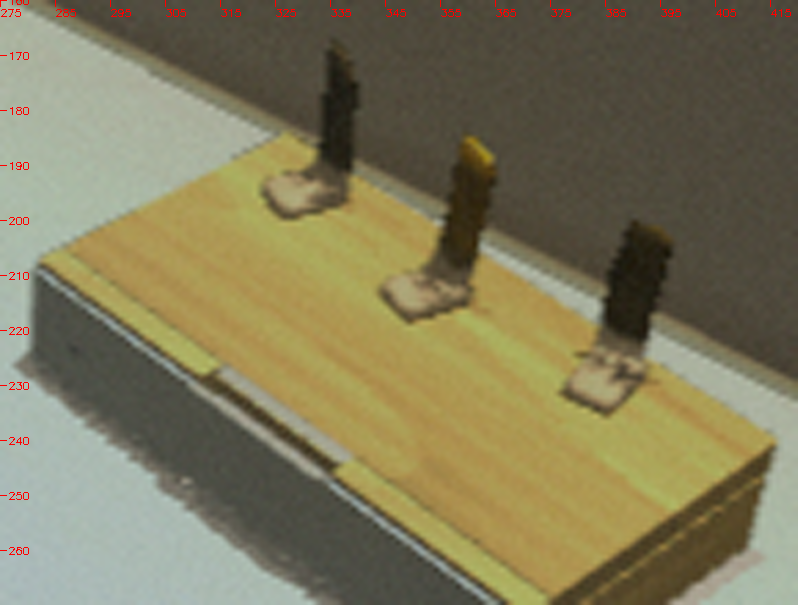

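View pics/zd.png

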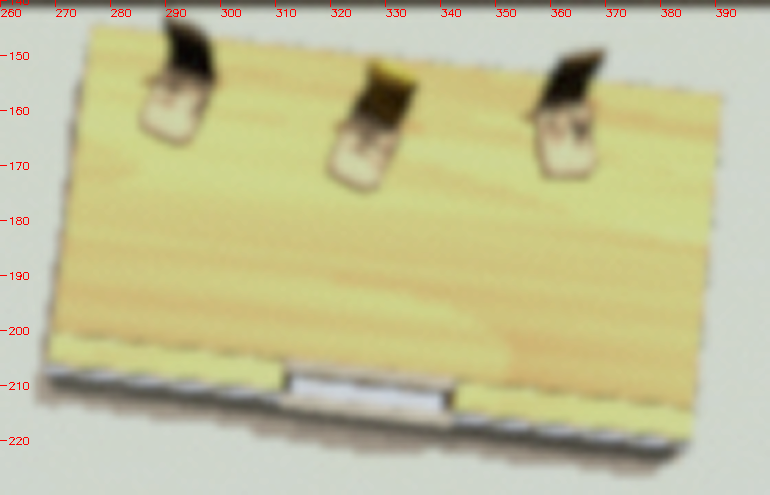

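The crops confirm it: the long grey holder is at the right end of the stand (scene ≈(218,186), top ≈(197,227)), and the purple one is a separate look-alike on the bench. The pocket slot is at top ≈(327,211). Next I'll fit poses from the corners.

```bash
cat > h.py <<'E'
import numpy as np, pickle
from scipy.optimize import least_squares
K={"scene":(465.4018,280.9193,214.4247,np.array([[.6772,-.4521,.5805,-.1005],[-.7355,-.4357,.5188,-.5168],[.0184,-.7783,-.6276,.7453],[0,0,0,1]])),
"top":(466.8128,274.752,209.143,np.array([[.011,-.9855,.1692,.3617],[-.9993,-.0047,.0379,.0112],[-.0366,-.1695,-.9849,1.157],[0,0,0,1]]))}
def proj(c,P):
    f,cx,cy,T=K[c];p=(np.asarray(P)-T[:3,3])@T[:3,:3]
    return np.array([f*p[...,0]/p[...,2]+cx,f*p[...,1]/p[...,2]+cy]).T
def fit(obs,x0,fixz=True):
    # obs: (cam,local xyz,pix)
    def res(v):
        c,s=np.cos(v[2]),np.sin(v[2]);out=[]
        for cam,l,p in obs:
            w=[v[0]+c*l[0]-s*l[1],v[1]+s*l[0]+c*l[1],l[2]]
            out+=list(proj(cam,w)-np.array(p))
        return np.array(out)
    r=least_squares(res,x0,loss="soft_l1");return r.x,res(r.x).reshape(-1,2)
E
python3 - <<'E'
from h import *
np.set_printoptions(precision=4,suppress=True)
X,Y=.03,.125
st=[("top",(X,Y,.04),(123.8,228.8)),("top",(X,-Y,.04),(224.5,212.4)),("top",(-X,-Y,.04),(228.4,236.2)),("top",(-X,Y,.04),(126,252.5)),
("scene",(X,-Y,.04),(245.6,197.2)),("scene",(-X,-Y,.04),(231.9,208.4)),("scene",(-X,Y,.04),(158.4,177.2)),("scene",(X,Y,.04),(170.7,168)),("scene",(-X,-Y,0),(231.9,220.6))]
X,Y,z=.007,.046,.084
w=[("top",(X,Y,z),(176.5,226.4)),("top",(X,-Y,z),(214.6,220.3)),("top",(-X,-Y,z),(216.2,226.1)),("top",(-X,Y,z),(178.8,232.6)),
("scene",(-X,Y,z),(203,175.4)),("scene",(X,Y,z),(206.2,173.1)),("scene",(X,-Y,z),(234.2,184.4)),("scene",(-X,-Y,z),(231.5,186.9))]
z=.06
sh=[("top",(.15,.14,z),(276.8,144.4)),("top",(.15,-.14,z),(391.2,157.2)),("top",(-.011,.14,z),(268.6,206.3)),("top",(-.011,-.14,z),(385.7,219.9)),("top",(0,.037,z),(311.7,209.4)),("top",(0,-.037,z),(341.7,212.3)),
("scene",(.15,.14,z),(327.6,183.9)),("scene",(.15,-.14,z),(415.8,239.5)),("scene",(-.011,.14,z),(282.2,206.8)),("scene",(0,.037,z),(314,227.5)),("scene",(0,-.037,z),(337.6,245))]
for o,x0 in((st,[.4,.2,.1]),(w,[.4,.2,.1]),(sh,[.4,-.1,-.1])):
    for c in(None,"top","scene"):
        oo=[a for a in o if c in(None,a[0])]
        x,r=fit(oo,x0);print(c,x);
        if c is None:print(r)
E
```

```text
None [0.4938 0.2951 0.1687]
[[-0.3783  0.2954]
 [-0.1021  0.2324]
 [-0.566   0.6301]
 [-0.0782  0.8966]
 [ 1.1292 -0.517 ]
 [ 0.281   0.4044]
 [-0.8026 -1.0845]
 [ 2.5742 -2.016 ]
 [ 1.0388  0.79  ]]
top [0.4951 0.2945 0.1674]
scene [0.4901 0.2959 0.1904]
None [0.5045 0.2347 0.17  ]
[[ 0.2601  0.193 ]
 [ 0.9587 -0.0776]
 [ 0.177  -0.0128]
 [-1.3086 -0.1322]
 [-0.6708 -0.2808]
 [-0.2561 -0.541 ]
 [ 0.7289  0.002 ]
 [-0.0707  0.2447]]
top [0.5044 0.235  0.1735]
scene [0.5043 0.2342 0.1631]
None [ 0.5473 -0.0712 -0.1168]
[[-0.0362 -0.7059]
 [ 0.7329 -0.5563]
 [-0.3757  1.7895]
 [ 0.3296  2.3909]
 [-0.007  -0.6629]
 [ 1.0771  0.1666]
 [ 0.3449 -1.1069]
 [ 1.7629 -0.4735]
 [-1.7864  0.4376]
 [-0.4481 -0.5806]
 [-0.5695 -1.0908]]
top [ 0.5476 -0.0706 -0.1158]
scene [ 0.5462 -0.0728 -0.1166]
```

```bash
python3 - <<'E'
from h import *
np.set_printoptions(precision=4,suppress=True)
z=.06
sh=[("top",(.15,.14,z),(276.8,144.4)),("top",(.15,-.14,z),(391.2,157.2)),("top",(0,.037,z),(311.7,209.4)),("top",(0,-.037,z),(341.7,212.3)),
("scene",(.15,.14,z),(327.6,183.9)),("scene",(.15,-.14,z),(415.8,239.5)),("scene",(0,.037,z),(314,227.5)),("scene",(0,-.037,z),(337.6,245))]
x,r=fit(sh,[.5,-.1,-.1]);print(x,r)
import cv2
c,s=np.cos(x[2]),np.sin(x[2])
for cam in("top","scene"):
    f=8;i=cv2.imread(f"pics/{cam}0.png");x0,y0=(290,190) if cam=="top" else (295,205)
    i=cv2.resize(i[y0:y0+60,x0:x0+70],None,fx=f,fy=f,interpolation=cv2.INTER_CUBIC)
    if cam=="top": i=cv2.convertScaleAbs(i,alpha=1.6)
    for a,b,col in((.005,.037,(0,0,255)),(.009,.037,(0,255,0)),(.011,.14,(255,0,0))):
        P=np.array([[x[0]+c*u-s*v,x[1]+s*u+c*v,z] for u,v in((a,b),(a,-b),(-a,-b),(-a,b))])
        q=((proj(cam,P)+.5-[x0,y0])*f).astype(int);cv2.polylines(i,[q],True,col,1)
    cv2.imwrite(f"pics/ov_{cam}.png",i)
    print(cam, x[:2])
E
```

```text
[ 0.5459 -0.0714 -0.1142] [[-0.1568 -0.0397]
 [ 0.6643 -0.1645]
 [ 0.052  -0.0521]
 [ 1.1517  0.7019]
 [-0.1479 -0.8782]
 [ 1.4619 -0.3015]
 [-0.8145 -0.2503]
 [-0.8693 -0.7686]]
top [ 0.5459 -0.0714]
scene [ 0.5459 -0.0714]
```

View pics/ov_top.png

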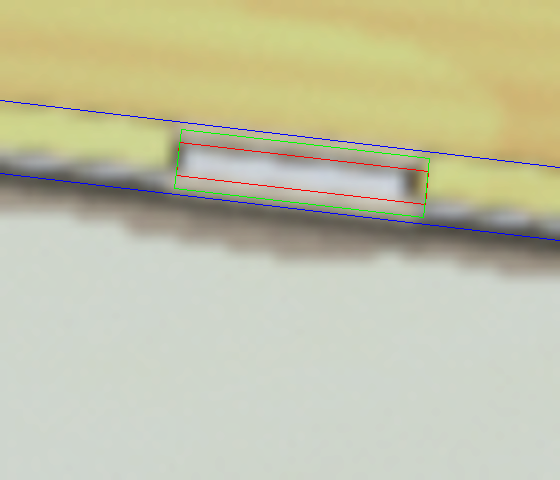

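View pics/ov_scene.png

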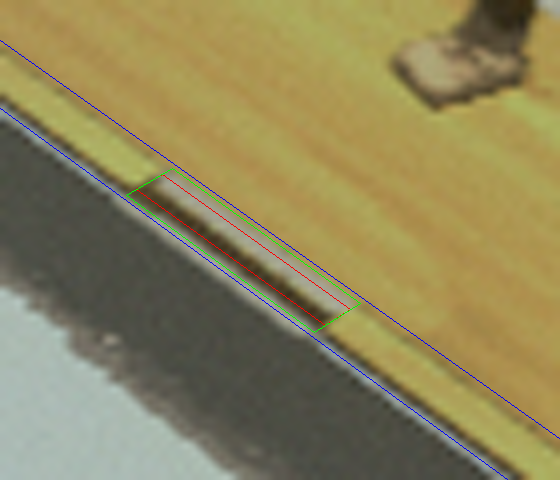

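```bash
cat > plan.py <<'E'
import sys,numpy as np
from scipy.spatial.transform import Rotation as R
from cell import robot
np.set_printoptions(precision=4,suppress=True)
def plan(x,y,z,yaw,n):
    s=robot.observe();p=s["tool_pos"];r=R.from_euler("xyz",s["tool_rot"])
    t=R.from_euler("xyz",[np.pi,0,yaw]);d=(np.array([x,y,z])-p)/n*1000
    rv=(r.inv()*t).as_rotvec()/n
    print("now",s["time"],p,s["tool_rot"],s["contact_force"],s["opening"])
    for k in range(n):print(np.round(r.inv().apply(d),1),np.round(rv,3));r=r*R.from_rotvec(rv)
if __name__=="__main__": a=[float(v) for v in sys.argv[1:]];plan(*a[:4],int(a[4]))
E
python3 plan.py .5045 .2347 .16 .17 9
python3 - <<'E'
from h import *
# tile tops in shelf frame
for n,p,z in(("t2",(294,147),.132),("t1",(331,155),.136),("t0",(366,151),.134)):
    f,cx,cy,T=K["top"];d=T[:3,:3]@[(p[0]-cx)/f,(p[1]-cy)/f,1];o=T[:3,3];w=o+d*(z-o[2])/d[2]
    e=w[:2]-[.546,-.0712];c,s=np.cos(-.1145),np.sin(-.1145);print(n,w,c*e[0]+s*e[1],-s*e[0]+c*e[1])
E
```

```text
now 0.6 [0.2005 0.4852 0.2267] [ 3.1416 -0.0001  1.179 ] [ 0.1466 -0.4277 -0.2185] 0.09216799899119078
[-12.8  41.9   7.4] [-0.    -0.     0.112]
[-8.1 43.   7.4] [-0.    -0.     0.112]
[-3.2 43.7  7.4] [-0.    -0.     0.112]
[ 1.7 43.7  7.4] [-0.    -0.     0.112]
[ 6.6 43.3  7.4] [-0.    -0.     0.112]
[11.4 42.3  7.4] [-0.    -0.     0.112]
[16.  40.7  7.4] [-0.    -0.     0.112]
[20.5 38.7  7.4] [-0.    -0.     0.112]
[24.7 36.1  7.4] [-0.    -0.     0.112]
t2 [0.68163352 0.0083518  0.132     ] 0.1256566019948514 0.09452702347111085
t1 [ 0.66161154 -0.07510476  0.136     ] 0.11530064001971282 0.00932942303502426
t0 [ 0.67156546 -0.15405747  0.134     ] 0.13420972534138156 -0.06796907127065363
```

Call:
{"api": "move_arm", "payload": {"increments": [[91.8,-13,42,7,0,0,0.112],[91.8,-8,43,7,0,0,0.112],[91.8,-3,44,7,0,0,0.112],[91.8,2,44,7,0,0,0.112],[91.8,7,43,7,0,0,0.112],[91.8,11,42,7,0,0,0.112],[91.8,16,41,7,0,0,0.112],[91.8,20,39,7,0,0,0.112],[91.8,25,36,7,0,0,0.112]], "newtons": 40}}

```text
time: 1.72
tool_pos: [0.5101, 0.2262, 0.1631]
tool_rot: [-3.138, -0.004, 0.144]
contact_force: [0.6, 0.7, 0.0]
opening: 0.0915
```

```bash
python3 plan.py .5045 .2347 .13 .17 2
```

```text
now 1.725 [0.5101 0.2262 0.1631] [-3.1381 -0.0039  0.1444] [0.6288 0.6776 0.0439] 0.09148540303466833
[-2.2 -4.6 16.6] [-0.002 -0.002 -0.013]
[-2.1 -4.6 16.6] [-0.002 -0.002 -0.013]
```

Call:
{"api": "move_arm", "payload": {"increments": [[70,-2,-4.5,17,-0.002,-0.002,-0.013],[70,-2,-4.5,17,-0.002,-0.002,-0.013],[70,0,0,0,0,0,0]]}}

```text
time: 2.1
tool_pos: [0.5077, 0.2315, 0.1275]
tool_rot: [3.14, 0.0, 0.164]
contact_force: [-0.2, 0.3, -0.2]
opening: 0.0706
```

```bash
python3 plan.py .5045 .2347 .056 .17 4
python3 - <<'E'
from cell import robot
import cv2
for c,(x,y,w,h) in dict(scene=(140,110,140,110),top=(105,180,140,105)).items():
    i=robot.read_camera(c)["img"][y:y+h,x:x+w,::-1]
    cv2.imwrite(f"pics/{c}1.png",cv2.resize(i,None,fx=5,fy=5,interpolation=cv2.INTER_CUBIC))
E
```

```text
now 2.1 [0.5077 0.2315 0.1275] [3.1404 0.     0.1639] [-0.2105  0.3286 -0.17  ] 0.07061169526615427
[-0.7 -1.  17.9] [ 0.     0.    -0.002]
[-0.7 -0.9 17.9] [ 0.     0.    -0.002]
[-0.7 -0.9 17.9] [ 0.     0.    -0.002]
[-0.7 -0.9 17.9] [ 0.     0.    -0.002]
```

View pics/scene1.png

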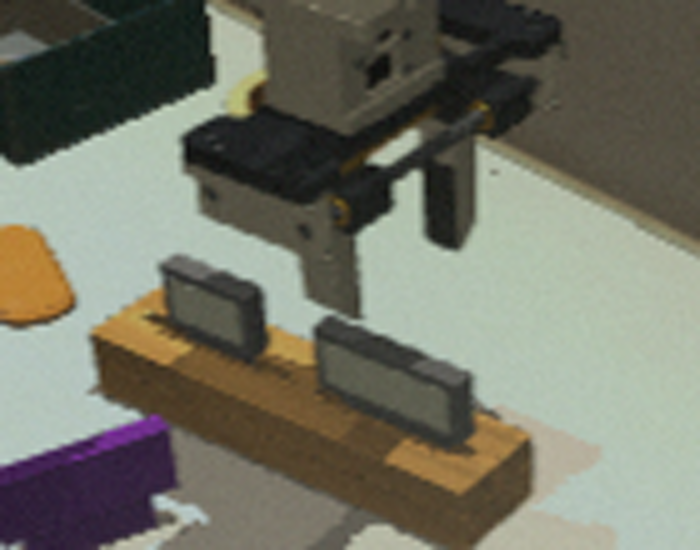

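The fingers are at crop (330,270) and (450,200), above and either side of the wide holder, with the jaws opening across its thickness. I'm going down.

Call:
{"api": "move_arm", "payload": {"increments": [[50,-3,-3.5,5,0,0,-0.006],[50,-0.7,-0.5,20,0,0,-0.002],[50,0,0,22,0,0,0],[50,0,0,17,0,0,0],[50,0,0,5,0,0,0]]}}

```text
time: 2.82
tool_pos: [0.5057, 0.2372, 0.0617]
tool_rot: [-3.141, -0.011, 0.174]
contact_force: [-0.9, -0.5, 0.7]
opening: 0.0497
```

```bash
python3 plan.py .5045 .2347 .056 .17 1
```

```text
now 2.825 [0.5057 0.2372 0.0617] [-3.1411 -0.0107  0.1741] [-0.8534 -0.5353  0.7339] 0.04971118776432053
[-1.7  2.2  5.7] [-0.    -0.011  0.004]
```

Call:
{"api": "move_arm", "payload": {"increments": [[50,-1.5,2,5,0,-0.01,0.003],[50,0,0,0,0,0,0],[8,0,0,0,0,0,0],[8,0,0,0,0,0,0],[8,0,0,0,0,0,0],[8,0,0,0,0,0,0]]}}

```text
time: 3.58
tool_pos: [0.5058, 0.2354, 0.0588]
tool_rot: [-3.141, -0.004, 0.171]
contact_force: [-0.2, -0.2, 0.4]
opening: 0.0148
```

```bash
python3 plan.py .5045 .2347 .15 .17 3
python3 - <<'E'
from cell import robot
import cv2
for c,(x,y,w,h) in dict(scene=(140,110,140,110)).items():
    i=robot.read_camera(c)["img"][y:y+h,x:x+w,::-1]
    cv2.imwrite(f"pics/{c}2.png",cv2.resize(i,None,fx=5,fy=5,interpolation=cv2.INTER_CUBIC))
E
```

```text
now 3.575 [0.5058 0.2354 0.0588] [-3.1406 -0.004   0.1714] [-0.1592 -0.173   0.3746] 0.014816922609650252
[ -0.3   0.1 -30.4] [-0.    -0.001  0.   ]
[ -0.4   0.1 -30.4] [-0.    -0.001  0.   ]
[ -0.4   0.1 -30.4] [-0.    -0.001  0.   ]
```

View pics/scene2.png

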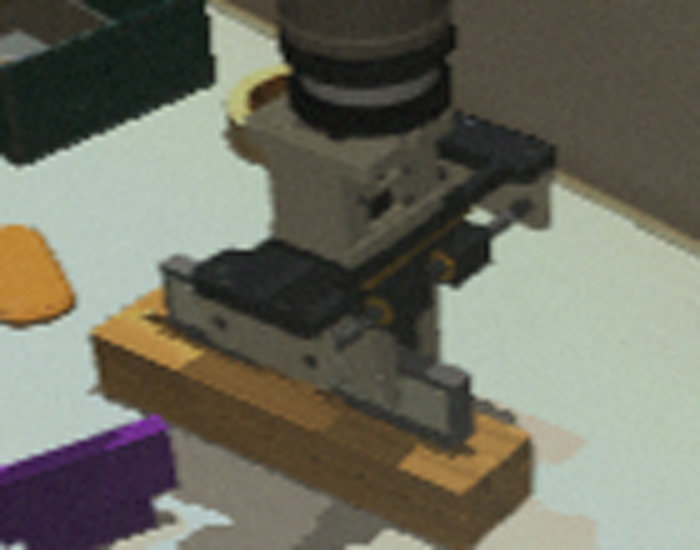

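The pads hold the body (opening 14.8 mm). I'll lift.

Call:
{"api": "move_arm", "payload": {"increments": [[8,0,0,-15,0,0,0],[8,0,0,-30,0,0,0],[8,0,0,-35,0,0,0],[8,0,0,-15,0,0,0],[8,0,0,0,0,0,0]]}}

```text
time: 4.25
tool_pos: [0.505, 0.2352, 0.16]
tool_rot: [-3.14, -0.004, 0.171]
contact_force: [-0.3, 1.6, -0.7]
opening: 0.0138
```

```bash
python3 plan.py .546 -.0712 .15 -.1145 8
python3 - <<'E'
from cell import robot
import cv2
for c,(x,y,w,h) in dict(scene=(140,90,140,130),top=(105,180,140,105)).items():
    i=robot.read_camera(c)["img"][y:y+h,x:x+w,::-1]
    cv2.imwrite(f"pics/{c}3.png",cv2.resize(i,None,fx=4.5,fy=4.5,interpolation=cv2.INTER_CUBIC))
E
```

```text
now 4.25 [0.505  0.2352 0.16  ] [-3.1405 -0.0041  0.1713] [-0.3072  1.6194 -0.6793] 0.013767080139768326
[-1.5 38.6  1.2] [-0.    -0.     0.036]
[-0.1 38.6  1.2] [-0.    -0.     0.036]
[ 1.3 38.6  1.2] [-0.    -0.     0.036]
[ 2.7 38.5  1.2] [-0.    -0.     0.036]
[ 4.  38.4  1.2] [-0.    -0.     0.036]
[ 5.4 38.3  1.2] [-0.    -0.     0.036]
[ 6.8 38.   1.2] [-0.    -0.     0.036]
[ 8.1 37.8  1.2] [-0.    -0.     0.036]
```

View pics/scene3.png

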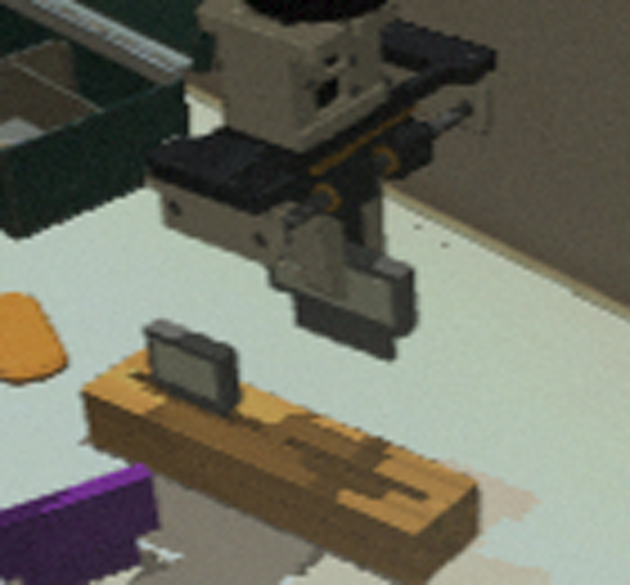

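The wide holder hangs upright at crop (345,300), and the narrow one is still in its groove. I'll carry it over.

Call:
{"api": "move_arm", "payload": {"increments": [[8,-1,30,1,0,0,0.036],[8,0,40,1,0,0,0.036],[8,1,40,1,0,0,0.036],[8,3,40,1,0,0,0.036],[8,4,40,1,0,0,0.036],[8,5,40,1,0,0,0.036],[8,7,40,1,0,0,0.036],[8,8,30,1,0,0,0.036],[8,0,0,0,0,0,0]]}}

```text
time: 5.48
tool_pos: [0.539, -0.0731, 0.1399]
tool_rot: [-3.141, 0.018, -0.124]
contact_force: [-0.7, 0.2, -1.3]
opening: 0.0139
```

```bash
python3 plan.py .546 -.0712 .107 -.1145 3
```

```text
now 5.475 [ 0.539  -0.0731  0.1399] [-3.1412  0.0182 -0.1243] [-0.7374  0.1724 -1.2549] 0.01392939156127584
[ 2.4 -0.9 10.9] [-0.     0.006 -0.003]
[ 2.4 -0.9 11. ] [-0.     0.006 -0.003]
[ 2.3 -0.9 11. ] [-0.     0.006 -0.003]
```

Call:
{"api": "move_arm", "payload": {"increments": [[8,4,-1.5,11,0,0.009,-0.005],[8,3,-1,11,0,0.009,-0.004],[8,0,0,7,0,0,0],[8,0,0,0,0,0,0]]}}

```text
time: 5.98
tool_pos: [0.5446, -0.0679, 0.1068]
tool_rot: [-3.14, 0.004, -0.111]
contact_force: [0.2, 0.3, -1.3]
opening: 0.0137
```

```bash
python3 plan.py .546 -.0712 .107 -.1145 1
cat > snap.py <<'E'
import sys
from cell import robot
import cv2
for c,(x,y,w,h) in dict(scene=(270,130,150,140),top=(260,130,140,95)).items():
    g=robot.read_camera(c)["img"][:,:,::-1];cv2.imwrite(f"pics/{c}{sys.argv[1]}_full.png",g)
    f=4.2 if c=="scene" else 5.5
    i=cv2.resize(g[y:y+h,x:x+w],None,fx=f,fy=f,interpolation=cv2.INTER_CUBIC)
    cv2.imwrite(f"pics/{c}{sys.argv[1]}.png",cv2.convertScaleAbs(i,alpha=1.4))
E
python3 snap.py 4
```

```text
now 5.975 [ 0.5446 -0.0679  0.1068] [-3.1396  0.0038 -0.1108] [ 0.2057  0.2966 -1.2533] 0.013698174318708463
[ 1.7  3.1 -0.2] [-0.002  0.004  0.004]
```

View pics/scene4.png

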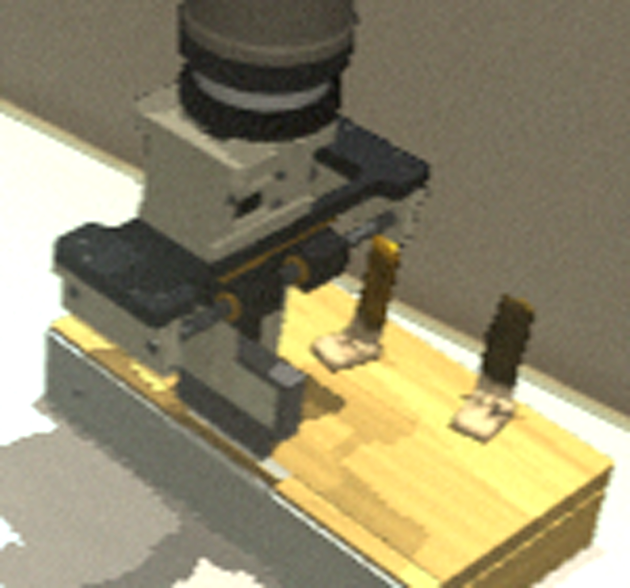

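View pics/top4.png

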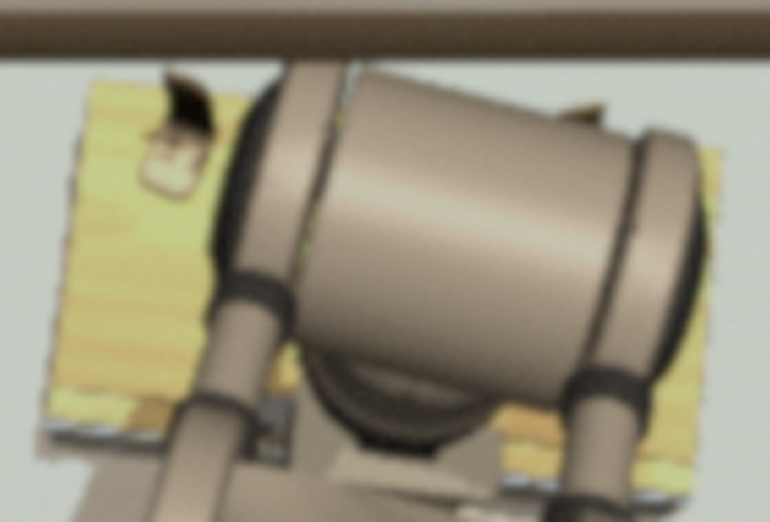

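```bash
cat > ov.py <<'E'
import sys,cv2
from h import *
from cell import robot
n=sys.argv[1];x,y,zz,yaw=map(float,sys.argv[2:6])
g=cv2.imread(f"pics/scene{n}_full.png");x0,y0,f=295,195,9
i=cv2.convertScaleAbs(cv2.resize(g[y0:y0+60,x0:x0+70],None,fx=f,fy=f,interpolation=cv2.INTER_CUBIC),alpha=1.3)
def L(px,py,yaw,pts,col,closed=True):
    c,s=np.cos(yaw),np.sin(yaw);P=np.array([[px+c*u-s*v,py+s*u+c*v,w] for u,v,w in pts])
    cv2.polylines(i,[((proj("scene",P)+.5-[x0,y0])*f).astype(int)],closed,col,1)
def box(X,Y,a,b,col):
    for w in(a,b):L(x,y,yaw,[(X,Y,w),(X,-Y,w),(-X,-Y,w),(-X,Y,w)],col)
    for u,v in((X,-Y),(-X,-Y),(-X,Y)):L(x,y,yaw,[(u,v,a),(u,v,b)],col)
box(.007,.046,zz+.022,zz+.06,(0,0,255));box(.003,.033,zz,zz+.022,(0,255,0))
L(.546,-.0712,-.1145,[(.009,.037,.06),(.009,-.037,.06),(-.009,-.037,.06),(-.009,.037,.06)],(255,0,0))
cv2.imwrite(f"pics/ov{n}.png",i)
E
python3 ov.py 4 .5446 -.0679 .072 -.111
```

```text
(no output)
```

View pics/ov4.png

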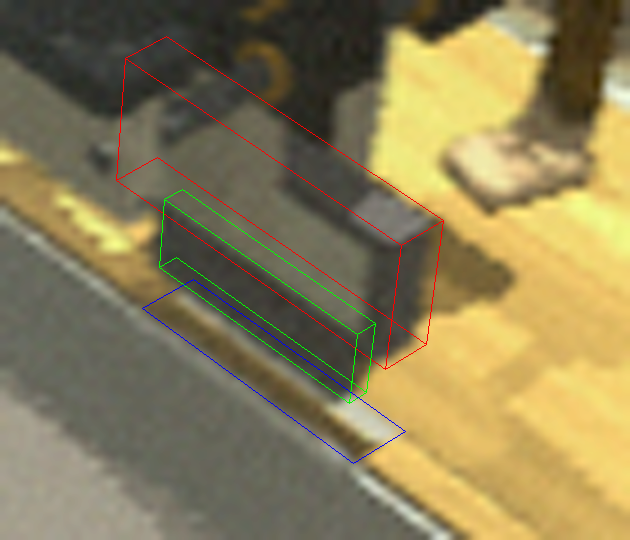

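```bash
python3 plan.py .546 -.0712 .107 -.1145 1; python3 snap.py 5; python3 plan.py .546 -.0712 .107 -.1145 1
```

```text
now 6.075 [ 0.5451 -0.0683  0.1077] [-3.1399  0.0022 -0.1112] [-0.0668  0.7832  0.3753] 0.01361132456679313
[1.2 2.8 0.7] [-0.002  0.002  0.003]
now 6.175 [ 0.5454 -0.0686  0.1081] [-3.1401  0.0012 -0.1117] [ 0.5373 -0.1275 -0.5272] 0.013997599499282037
[0.8 2.5 1.1] [-0.002  0.001  0.003]
```

```bash
python3 - <<'E'
import cv2
g=cv2.imread("pics/scene5_full.png")[205:255,305:355]
i=cv2.convertScaleAbs(cv2.resize(g,None,fx=12,fy=12,interpolation=cv2.INTER_CUBIC),alpha=1.5)
for k in range(0,50,5):
    cv2.putText(i,str(305+k),(k*12,10),0,.35,(0,0,255),1);cv2.putText(i,str(205+k),(0,k*12+4),0,.35,(0,0,255),1)
cv2.imwrite("pics/z5.png",i)
E
```

```text
(no output)
```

View pics/z5.png

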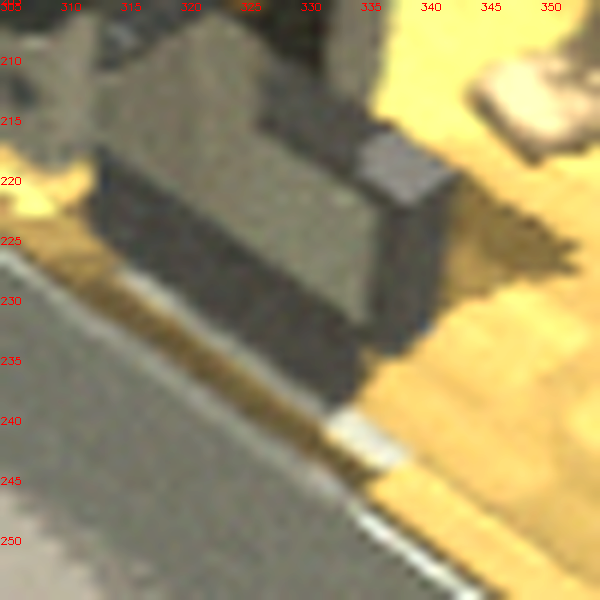

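```bash
python3 - <<'E'
from h import *
np.set_printoptions(precision=4,suppress=True)
yaw=-.1114;c,s=np.cos(yaw),np.sin(yaw)
o=[((.007,-.046,.06),(342.4,219.1)),((-.007,-.046,.06),(338.3,221.6)),((.007,-.046,.022),(341.2,231)),((-.007,-.046,.022),(337.5,234.1)),((-.003,-.033,0),(332.5,238.5)),((-.003,.033,0),(312.5,223.3))]
def res(v): return np.concatenate([proj("scene",[v[0]+c*l[0]-s*l[1],v[1]+s*l[0]+c*l[1],v[2]+l[2]])-p for l,p in o])
for z in(None,.0728):
    if z is None: r=least_squares(res,[.54,-.07,.073],loss="soft_l1",f_scale=.5)
    else: r=least_squares(lambda v:res([v[0],v[1],z]),[.54,-.07],loss="soft_l1",f_scale=.5)
    print(r.x,r.fun.reshape(-1,2))
# slot ends
def ray(p,z):
    f,cx,cy,T=K["scene"];d=T[:3,:3]@[(p[0]-cx)/f,(p[1]-cy)/f,1];q=T[:3,3];return q+d*(z-q[2])/d[2]
for p in((338.3,242.4),(332.8,245.3)):
    e=ray(p,.06)[:2]-[.546,-.0712];cc,ss=np.cos(-.1145),np.sin(-.1145);print(cc*e[0]+ss*e[1],-ss*e[0]+cc*e[1])
E
```

```text
[ 0.5766 -0.0452  0.041 ] [[ 0.2968 -0.4409]
 [-0.0198 -0.3291]
 [-0.2279  0.7603]
 [-0.8549  0.304 ]
 [ 0.3157 -0.4789]
 [ 0.1522  0.3707]]
[ 0.5451 -0.0657] [[ 0.692  -0.9899]
 [ 0.1542 -0.7496]
 [ 0.073   0.8687]
 [-0.7661  0.544 ]
 [ 0.2172 -0.0694]
 [-0.8825  0.0964]]
0.006880995212755588 -0.035231651285957365
-0.009164617569573074 -0.03407512826933252
```

Call:
{"api": "move_arm", "payload": {"increments": [[8,1,3,2,-0.002,0,0.003],[8,0,0,8,0,0,0],[8,0,0,4,0,0,0],[8,0,0,0,0,0,0]]}}

```text
time: 6.68
tool_pos: [0.5464, -0.0722, 0.0936]
tool_rot: [3.141, 0.0, -0.115]
contact_force: [-0.2, -0.5, -1.3]
opening: 0.0139
```

```bash
python3 snap.py 6; python3 plan.py .546 -.0715 .086 -.1145 1;python3 - <<'E'
import cv2
g=cv2.imread("pics/scene6_full.png")[205:255,305:355]
i=cv2.convertScaleAbs(cv2.resize(g,None,fx=12,fy=12,interpolation=cv2.INTER_CUBIC),alpha=1.5)
cv2.imwrite("pics/z6.png",i)
E
```

```text
now 6.775 [ 0.5466 -0.0723  0.094 ] [ 3.1407 -0.0005 -0.1152] [-0.0029 -0.1244 -0.0959] 0.013490917989304364
[-0.7 -0.7  8. ] [ 0.001 -0.    -0.001]
```

View pics/z6.png

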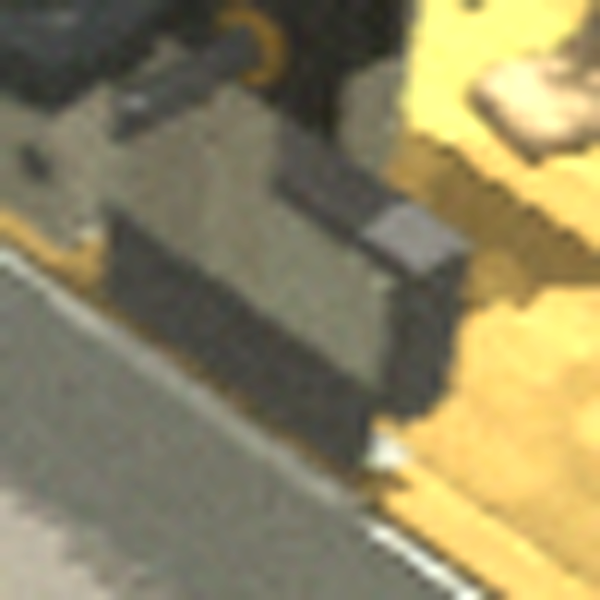

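The tongue is at the mouth, with about 1.5 px of gap at each end (crop x 87→105 and 350→371), so it is centred. I'm lowering it.

Call:
{"api": "move_arm", "payload": {"increments": [[8,0,0,5,0,0,0],[8,0,0,5,0,0,0]]}}

```text
time: 7.02
tool_pos: [0.5469, -0.0724, 0.084]
tool_rot: [3.14, -0.002, -0.115]
contact_force: [0.2, 0.1, -1.1]
opening: 0.0136
```

```bash
python3 plan.py .546 -.0715 .076 -.1145 1
```

```text
now 7.025 [ 0.5469 -0.0724  0.084 ] [ 3.1405 -0.0017 -0.1151] [ 0.1652  0.1474 -1.1094] 0.013623946981351366
[-1.  -0.8  8. ] [ 0.001 -0.002 -0.001]
```

No force yet with the tongue about 11 mm in, so it has entered the pocket. Next I press against the spring.

Call:
{"api": "move_arm", "payload": {"increments": [[8,-0.5,0,4,0,0,0],[8,0,0,4,0,0,0],[8,0,0,3,0,0,0]], "newtons": 60}}

```text
time: 7.4
tool_pos: [0.5469, -0.0724, 0.0733]
tool_rot: [3.14, -0.003, -0.115]
contact_force: [-1.8, 0.2, 7.8]
opening: 0.0135
```

```bash
python3 snap.py 7; python3 plan.py .546 -.0715 .0728 -.1145 1
```

```text
now 7.5 [ 0.5469 -0.0724  0.0733] [ 3.1403 -0.0031 -0.1151] [-1.841   0.2987  7.4103] 0.013634743405376201
[-1.  -0.8  0.5] [ 0.001 -0.003 -0.001]
```

View pics/scene7.png

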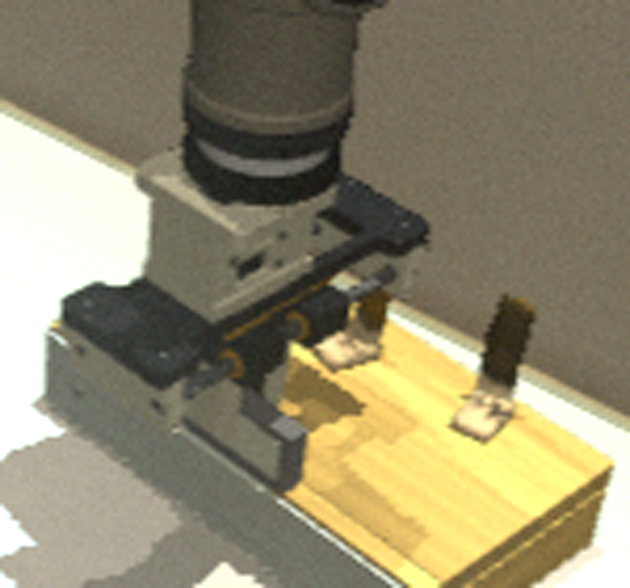

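The holder is nearly home: force is 7.5 N and the shoulders look close to the edge. I'll push a little further to find the rigid edge.

Call:
{"api": "move_arm", "payload": {"increments": [[8,0,0,1.5,0,0,0],[8,0,0,1,0,0,0]]}}

```text
time: 7.75
tool_pos: [0.5469, -0.0724, 0.0727]
tool_rot: [3.14, -0.004, -0.115]
contact_force: [-4.6, 0.4, 12.4]
opening: 0.0134
```

Call:
{"api": "move_arm", "payload": {"increments": [[8,-0.8,0,1.5,0,0.004,0],[8,-0.3,0,1.5,0,0,0],[8,0,0,1.5,0,0,0]]}}

```text
time: 8.12
tool_pos: [0.5468, -0.0724, 0.0727]
tool_rot: [3.14, -0.012, -0.115]
contact_force: [-5.1, -0.2, 15.7]
opening: 0.0136
```

```bash
python3 snap.py 8; python3 plan.py .546 -.0715 .0728 -.1145 1; python3 ov.py 8 .546 -.07 .038 -.1145
```

```text
now 8.225 [ 0.5468 -0.0724  0.0727] [ 3.1395 -0.0125 -0.1149] [-5.2232  1.7384 14.7408] 0.014073797882601826
[-0.9 -0.8 -0.1] [ 0.002 -0.012 -0.   ]
```

View pics/ov8.png

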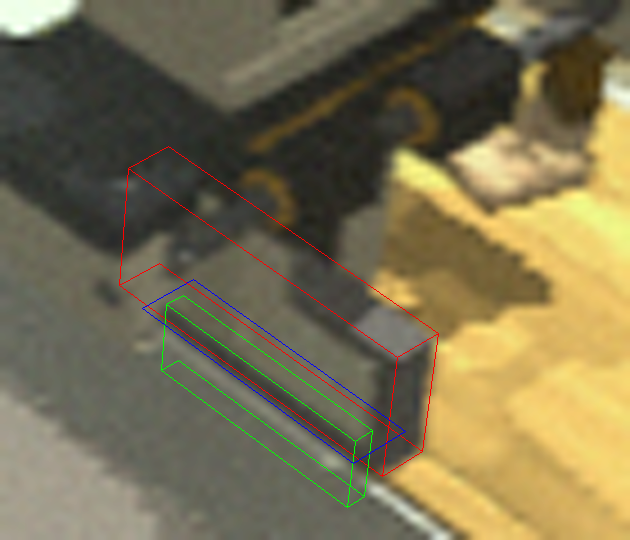

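View pics/top8.png

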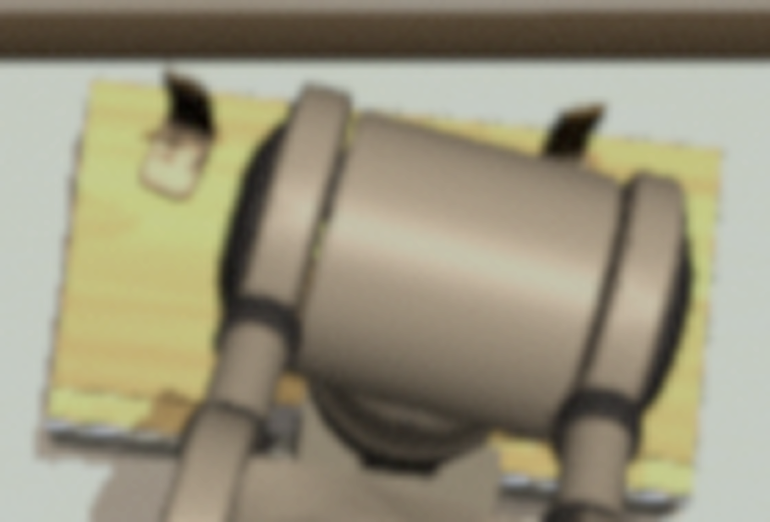

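```bash
python3 - <<'E'
from cell import robot
for t in("narrow_holder","tile_0"):print(robot.read_camera("scene") and [(d["rect"],d["conf"]) for d in robot.look_for(t,"scene")][:4])
s=robot.observe();print(s["time"],s["tool_pos"],s["tool_rot"],s["contact_force"],s["opening"])
print(robot.hand_in())
s=robot.observe();print(s["time"],s["tool_pos"],s["contact_force"],s["opening"])
E
```

```text
[([173.3, 163.1, 16.0, 20.6], 0.5)]
[([377.4, 201.1, 17.6, 31.0], 0.71), ([348.6, 200.9, 14.7, 13.6], 0.48), ([173.2, 160.6, 18.2, 23.8], 0.19)]
8.425 [ 0.54683046 -0.07245759  0.07271027] [ 3.13951219 -0.01245095 -0.11496866] [-4.69269107  0.05265862 14.48468842] 0.013656333227921275
the job is handed in; nothing more can be done
None
the job is handed in; nothing more can be done
```

I lifted the wide grey holder out of the stand, put its tongue into the pocket and pressed it down against the spring. I handed the job in at about 8.4 s with the gripper still holding it, gripping with 60 N and pushing down with about 14.5 N. No verdict was reported.

**Fully home:** The tool stopped at z = 0.0727 m, where I expected 0.0728 m for shoulders on the edge. Another 4.5 mm of commanded push did not lower it further. Just before the stop the force was about 7.5 N, close to the spring's stated 8.4 N at home. The model drawn over the last scene picture matches the seated height.

**Other items:** The network's box for the narrow holder is still in its starting place, as is the right-hand tile's. The left-hand tile looked unmoved in the last top picture. The middle tile was partly hidden by the gripper, so I could only see its foot and the bottom of the upright, which were where they started. I left the purple look-alike alone.

**Checks that disagreed:**
- **Sideways force:** about 5 N in −x remained, and a small correction did not remove it.
- **Tilt:** the tool pitched about 0.7° under the push, well inside the tolerance.
- **Position along the pocket:** my estimates of where the holder sits relative to the pocket differed by up to 3 mm between the scene picture and the arm's own reading. I went mainly by the picture, and the tongue entered without any measurable contact force.

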